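Close the specimen clamp with its fold-out crank

TASK

Clamp the blue test plaque in the burgundy clamp: swing the folding handle with the orange ball on its crank up until it stands upright, crank it clockwise (seen from above) all the way to its stop, and then fold the handle fully down again onto the crank arm. Do not crank while the handle is still folded, and leave the grey clamp alone.

Things in the scene. Friction and masses are not known exactly. Their poses are not given: they have to be found in the camera images.
- red_clamp_hub (a point): Fixed burgundy clamp with orange ball handle, foot 180 x 160 mm; on its head (top at z 150 mm) a level crank: 100 mm disc and steel arm 14 mm wide, top at z 176 mm. Point on the vertical crank axis at z 194 mm, level with the handle's hinge pin. Frame turns with the crank: x along the arm to the pin, 70 mm from the axis; z up. Friction (3 N at the pin) holds the crank where left.
- red_clamp_ball (a point): Centre of the orange ball, 28 mm across, at the end of the folding handle (steel stem 10 mm thick), 55 mm from the hinge pin; ball and stem turn freely about the stem. Folded, the handle lies level along the arm, back towards the hub: the ball is then 15 mm from the crank axis on the pin's side, z 194 mm, with 34 mm free below its centre beside the arm. x along the stem to the pin, y along the pin.
- red_clamp_crank (a joint): Angle of the burgundy clamp's crank, rad, growing clockwise seen from above; 0 at the open stop, 3.14 at the clamped stop (the clamp's foot is down on the plaque). Starts at 0.05 to 0.6.
- red_clamp_fold (a joint): Angle of the orange-ball handle about its pin, rad: 0 folded flat on the arm (where it starts), 1.57 upright. The hinge is loose: let go short of upright, the handle falls back flat under its own weight (60 g); past upright it leans outwards on its stop at 1.75 and stays there.
- grey_clamp_ball (a point): Centre of the black ball handle of the grey clamp, a second clamp of the same shape and size, not to be used; the two clamps may stand either way round.
Mind the look-alikes: they are no part of the job. Leave any green look-alike of the part that bears red_clamp_hub alone.

How it is judged:
On the way, in this order (a step that is already met when the one before it is completed fails the run):
1. the orange-ball handle stands upright (no more than about 15 degrees short of it) before the crank has been turned (value of joint red_clamp_fold above 1.3 rad and value of joint red_clamp_crank below 1 rad), for 0.1 s.
2. the crank is at its clamped stop (within about 14 degrees) with the handle still out (value of joint red_clamp_crank above 2.9 rad and value of joint red_clamp_fold above 1 rad), for 0.1 s.
At the end, for the whole second after the job is handed in: The burgundy clamp's crank is at rest within about 14 degrees of its clamped stop and its orange-ball handle is folded down to within about 12 degrees of flat (value of joint red_clamp_crank above 2.9 rad and value of joint red_clamp_fold below 0.22 rad and velocity of joint red_clamp_crank between -0.1 and 0.1 rad/s); the robot touches nothing.
It fails at once if the crank was turned with the handle folded (value of joint red_clamp_fold below 0.9 rad and value of joint red_clamp_crank between 1 and 2.6 rad).
It fails at once if the grey clamp's crank or handle was moved by more than 20 mm (distance of grey_clamp_ball from where it was at the start of the episode above 0.02 m).
It also fails if it takes over 45 s, if anything falls off the work surface, if the arm or the gripper's body presses on something with over 40 N, if the wrist force passes 120 N, or if a joint passes its speed limit or range.

ROBOT

A 6-joint arm with a two-finger parallel gripper is mounted at the origin on the work surface. World frame = base frame: x ahead of the robot, y to its left, z up, the work surface at z = 0. Lengths are in m, angles in rad, forces in N, time in s.
With the tool pointing down it reaches from about 0.35 to 0.925 m from the base axis. Payload 6.4 kg.
Tool frame: the origin (TCP) lies midway between the tips of the shut fingers; the grasp point (between the pads) lies 19 mm behind it; z points along the fingers, y is the line along which they close (so a half turn about z gives the same grasp; the last joint's range is limited). The gripper opens to 94 mm and grips with 3 to 60 N. Pads are 16 mm wide; open, the fingers measure 119 mm over their backs; the gripper's body (75 mm by 177 mm) begins 78 mm behind the grasp point.
Start: joints at [-1.319, 0.245, 1.558, -0, 1.339, -0.174], TCP at [0.268, -0.592, 0.205] pointing down, gripper open.
Joint ranges: [-3.13, 3.13], [-1.02, 2.26], [0.13, 2.54], [-0.95, 4.09], [0.21, 2.88], [-2.74, 2.74]. Speed limits (rad/s): [2.57, 2.57, 3.14, 3.14, 3.14, 3.14].

INTERFACE

Orientations are given as [roll, pitch, yaw] about the fixed x, y, z axes, in that order (R = Rz(yaw) Ry(pitch) Rx(roll)).
In Python, from cell import monitor, imaging, arm gives the robot as it stands. The module is installed in compiled form; this text tells all that it offers.
- The arm moves only by the tool send_rows, never from a script. Its argument "moves" is a list of rows, each an object of numbers: "x", "y", "z": the shift along the tool's x, y, z in mm; "twist": the turn about the tool's z in degrees; "hand": the gripper's target within -1 to 1 (shut at 1, half-way at 0, fully open at -1). In form: [{"x": .., "y": .., "z": .., "twist": .., "hand": ..}, ...]. A call has 1 to 12 rows; each row shifts and turns the commanded pose from where the row before left it, along the tool's axes as they then stand; what a row does not reach is not made up. A row lasts 1/12 s, in which the tool goes at most 41.7 mm and 7.16 degrees, less where a joint would pass 70% of its speed; a pose out of reach is approached as far as the arm can. A call is refused whole if a number of a shift passes 41.7 or a number of a turn 7.16, either way. A call with a gripper value outside its range is refused whole. The fingers move at their own pace and stop on an object; "squeeze" is the grip in N (left out, the last holds). Time passes only in rows, so rows that do not move let the fingers close. It gives the time, the measured TCP pose, the force, the opening and the grip force at its end, in the units of the state.
- monitor.sense(): the state, without advancing time (a new reading comes with each control period).
- imaging.capture(name): name is "side" or "top" or "wrist"; returns a dict with "image" (400x640x3 uint8, red, green, blue), "fx", "fy", "cx", "cy" (pixels), "rvec" (rotation vector, rad) and "tvec" (3), from world to camera coordinates, as OpenCV has them. Camera axes: x right, y down, z forward; pixel columns grow to the right and rows downward; lengths in m; the calibration is good to about 2 mm. A picture is of the moment at which its call begins. There is no depth.
- arm.sign_off(): hands the job in; it is judged then, once.
Trained networks look in the newest picture that a camera, given by its name, has taken for a name from the list of things; names that differ only in an ending like _2 or _b are one class to them, and where a whole thing is asked for, a point or a joint stands for the part that bears it (a point fixed in the world has none). Each returns a list of dicts, best first, with "p" (0 to 1); they miss things now and then, are a little off and sometimes report something else, mostly with a low value. They report only what shows in the picture. A call takes as long as a camera call. They do not tell look-alikes from the thing itself.
- imaging.boxes_of(camera, thing): "position" ([x, y, z] in m, in the coordinates of the camera as it stood for that picture, good to about 4 mm: the middle of the surface that is visible of it).
- imaging.trace(camera, thing): "mask" (400x640 bool, what is visible of it).
- imaging.spot_point(camera, thing): "position" ([x, y, z] in m, in the coordinates of the camera as it stood for that picture, good to about 4 mm: a listed point, or the origin of a listed thing).
The state is a dict: "clock": time; "qpos": joint angles; "qvel": joint speeds; "joint_torque": joint torques, N m; "position": TCP position; "ee_rot": TCP orientation; "wrist_force": force on the tool from outside, world axes, zero at the start; "ft_torque": the same for the moment, N m; "finger_gap": finger opening in m; "finger_force": force on a finger pad.
Only numpy, scipy, OpenCV 4.12 (cv2) and the standard library are available. Lean on these libraries where they do the work, as an engineer would, in place of code of your own. Each camera call takes 0.05 s, during which the arm holds its last target. There are 200 camera calls.

## Working session

There is one attempt and no reset: what is moved stays moved. The work goes in short steps, Python scripts to look and compute and a tool call to move; the robot and the scene stay as the last step left them, time stands still between calls to the robot, and variables do not carry over. Pictures are saved under pics/ and viewed, at most 10 in all, crops included, and the job is handed in when it is done.

Besides the shell and the picture viewer there is one more tool, called after "Request:" as name(argument=value, ...), one argument or row to a line, values as JSON. send_rows: Moves the arm, as the interface text tells. Its arguments: {"type":"object","properties":{"moves":{"type":"array","items":{"type":"object","properties":{"x":{"type":"number"},"y":{"type":"number"},"z":{"type":"number"},"twist":{"type":"number"},"hand":{"type":"number"}}}},"squeeze":{"type":"number"}},"required":["moves"]}

```bash
mkdir -p pics
cat > h.py <<'E'
import numpy as np, cv2
from cell import monitor, imaging, arm
def cap(n,f=None):
    c=imaging.capture(n)
    if f: cv2.imwrite('pics/'+f,c['image'][:,:,::-1])
    return c
def w(c,p):
    R=cv2.Rodrigues(np.array(c['rvec'],float))[0]
    return R.T@(np.array(p,float)-np.array(c['tvec'],float).ravel())
def ray(c,u,v,z):
    R=cv2.Rodrigues(np.array(c['rvec'],float))[0];t=np.array(c['tvec'],float).ravel()
    o=-R.T@t; d=R.T@np.array([(u-c['cx'])/c['fx'],(v-c['cy'])/c['fy'],1]); return o+d*(z-o[2])/d[2]
E
python3 - <<'E'
from h import *
for n in ['top','side']:
    c=cap(n,n+'0.png')
    for t in ['red_clamp_hub','red_clamp_ball','grey_clamp_ball']:
        for r in imaging.spot_point(n,t): print(n,t,round(r['p'],2),w(c,r['position']).round(4))
s=monitor.sense(); print(s['position'],s['ee_rot'],s['finger_gap'],s['clock'])
E
```

```text
top red_clamp_hub 0.94 [0.582  0.2082 0.1952]
top red_clamp_hub 0.88 [0.3969 0.6853 0.1889]
top red_clamp_hub 0.74 [0.2872 0.2976 0.1926]
top red_clamp_ball 0.68 [0.4036 0.6753 0.1853]
top red_clamp_ball 0.67 [0.5815 0.1877 0.194 ]
top red_clamp_ball 0.4 [0.294  0.2819 0.1913]
top grey_clamp_ball 0.5 [ 0.5689 -0.1989  0.1941]
side red_clamp_hub 0.94 [0.5884 0.2069 0.1931]
side red_clamp_hub 0.89 [ 0.2581 -0.2334  0.1845]
side red_clamp_hub 0.8 [0.2868 0.3018 0.1881]
side red_clamp_hub 0.65 [0.3994 0.6855 0.1901]
side red_clamp_ball 0.68 [ 0.2682 -0.242   0.1876]
side red_clamp_ball 0.61 [0.5826 0.1986 0.1939]
side red_clamp_ball 0.5 [0.2885 0.2877 0.1879]
side red_clamp_ball 0.44 [0.4011 0.6709 0.1864]
side grey_clamp_ball 0.55 [ 0.5666 -0.1957  0.1983]
[ 0.26845259 -0.59189401  0.20532615] [-3.14134048e+00 -3.82807311e-05  4.25770507e-01] 0.0940077805382725 0.4
```

View pics/top0.png

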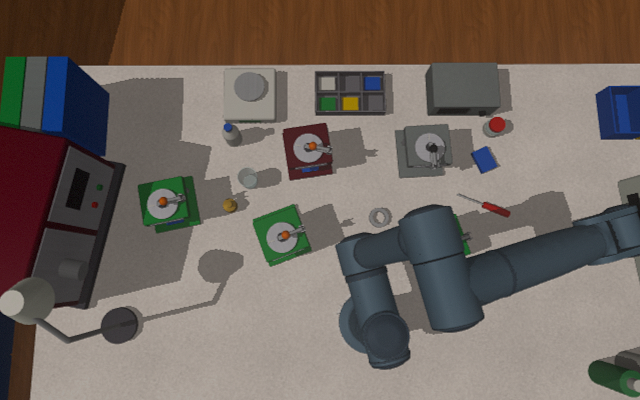

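View pics/side0.png

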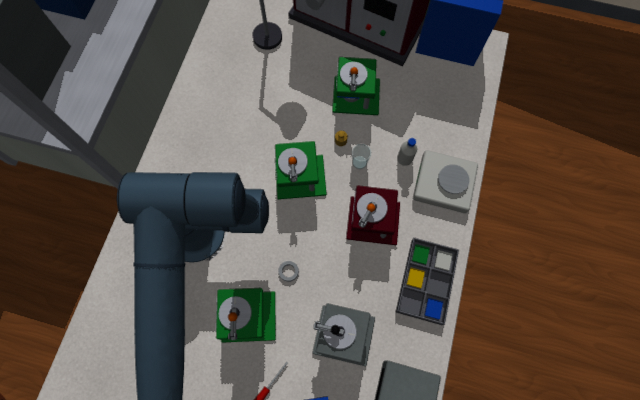

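The top view shows the burgundy clamp with its ball at about (311,146) and the pin to its right, so the arm points roughly along -y. The side view agrees, with the ball at (371,208). I'll rise and twist first, then travel above the clamp.

Request:
send_rows(
  moves=[
    {"z": -22, "twist": -6.9, "hand": -1},
    {"z": -22, "twist": -6.9, "hand": -1},
    {"z": -22, "twist": -6.9, "hand": -1},
    {"z": -22, "twist": -6.9, "hand": -1},
    {"z": -22, "twist": -6.9, "hand": -1},
    {"z": -22, "twist": -6.9, "hand": -1},
    {"z": -22, "twist": -6.9, "hand": -1},
    {"z": -22, "twist": -6.9, "hand": -1},
    {"z": 0, "hand": -1},
  ],
)

```text
invalid input
```

Request:
send_rows(
  moves=[
    {"x": 0, "y": 0, "z": -22, "twist": -6.9, "hand": -1},
    {"x": 0, "y": 0, "z": -22, "twist": -6.9, "hand": -1},
    {"x": 0, "y": 0, "z": -22, "twist": -6.9, "hand": -1},
    {"x": 0, "y": 0, "z": -22, "twist": -6.9, "hand": -1},
    {"x": 0, "y": 0, "z": -22, "twist": -6.9, "hand": -1},
    {"x": 0, "y": 0, "z": -22, "twist": -6.9, "hand": -1},
    {"x": 0, "y": 0, "z": -22, "twist": -6.9, "hand": -1},
    {"x": 0, "y": 0, "z": -22, "twist": -6.9, "hand": -1},
  ],
  squeeze=15,
)

```text
clock: 1.07
position: [0.2684, -0.5918, 0.3826]
ee_rot: [3.142, 0.0, 1.395]
wrist_force: [-0.6, 0.5, 0.6]
finger_gap: 0.0944
finger_force: 0.0
```

Request:
send_rows(
  moves=[
    {"x": 37.5, "y": 7.9, "z": 0, "twist": 0, "hand": -1},
    {"x": 37.5, "y": 7.9, "z": 0, "twist": 0, "hand": -1},
    {"x": 37.5, "y": 7.9, "z": 0, "twist": 0, "hand": -1},
    {"x": 37.5, "y": 7.9, "z": 0, "twist": 0, "hand": -1},
    {"x": 37.5, "y": 7.9, "z": 0, "twist": 0, "hand": -1},
    {"x": 37.5, "y": 7.9, "z": 0, "twist": 0, "hand": -1},
    {"x": 37.5, "y": 7.9, "z": 0, "twist": 0, "hand": -1},
    {"x": 37.5, "y": 7.9, "z": 0, "twist": 0, "hand": -1},
    {"x": 37.5, "y": 7.9, "z": 0, "twist": 0, "hand": -1},
    {"x": 37.5, "y": 7.9, "z": 0, "twist": 0, "hand": -1},
    {"x": 37.5, "y": 7.9, "z": 0, "twist": 0, "hand": -1},
  ],
)

```text
clock: 1.98
position: [0.4287, -0.2001, 0.3817]
ee_rot: [3.141, 0.0, 1.389]
wrist_force: [0.9, 0.7, 0.3]
finger_gap: 0.0941
finger_force: 0.0
```

Request:
send_rows(
  moves=[
    {"x": 37.5, "y": 7.9, "z": 0, "twist": 0, "hand": -1},
    {"x": 37.5, "y": 7.9, "z": 0, "twist": 0, "hand": -1},
    {"x": 37.5, "y": 7.9, "z": 0, "twist": 0, "hand": -1},
    {"x": 37.5, "y": 7.9, "z": 0, "twist": 0, "hand": -1},
    {"x": 37.5, "y": 7.9, "z": 0, "twist": 0, "hand": -1},
    {"x": 37.5, "y": 7.9, "z": 0, "twist": 0, "hand": -1},
    {"x": 37.5, "y": 7.9, "z": 0, "twist": 0, "hand": -1},
    {"x": 37.5, "y": 7.9, "z": 0, "twist": 0, "hand": -1},
    {"x": 37.5, "y": 7.9, "z": 0, "twist": 0, "hand": -1},
    {"x": 0, "y": 0, "z": 0, "twist": 0, "hand": -1},
  ],
)

```text
clock: 2.82
position: [0.56, 0.1222, 0.3807]
ee_rot: [-3.14, -0.002, 1.395]
wrist_force: [-0.1, 0.1, -0.2]
finger_gap: 0.0937
finger_force: 0.0
```

Run:
```python
from h import *
s=monitor.sense(); print(s['position'],s['ee_rot'],s['qpos'])
c=cap('wrist','w1.png')
for t in ['red_clamp_hub','red_clamp_ball']:
    for r in imaging.spot_point('wrist',t): print(t,round(r['p'],2),w(c,r['position']).round(4))
np.save('c1.npy',c,allow_pickle=True)
# orange blob
hsv=cv2.cvtColor(c['image'],cv2.COLOR_RGB2HSV); m=cv2.inRange(hsv,(5,150,120),(20,255,255))
n,l,st,ce=cv2.connectedComponentsWithStats(m)
for i in range(1,n):
    if st[i,4]>80: print(st[i],ce[i],ray(c,*ce[i],.194))
```

```text
[0.56004959 0.1222456  0.38069838] [-3.14049955e+00 -1.67377226e-03  1.39535931e+00] [ 0.01626887 -0.02273507  1.53438029  0.00185471  1.6307015   0.19181531]
red_clamp_hub 0.74 [0.2875 0.2949 0.1884]
red_clamp_hub 0.67 [0.5801 0.2107 0.1951]
red_clamp_ball 0.79 [0.5829 0.1998 0.1947]
red_clamp_ball 0.74 [0.2909 0.2849 0.1895]
red_clamp_ball 0.52 [ 0.5682 -0.2006  0.1966]
[ 64  76  17  18 239] [71.89121339 83.82008368] [0.2869807  0.28465824 0.194     ]
[316 108  19  19 287] [324.94425087 117.12195122] [0.57731476 0.19463383 0.194     ]
```

View pics/w1.png

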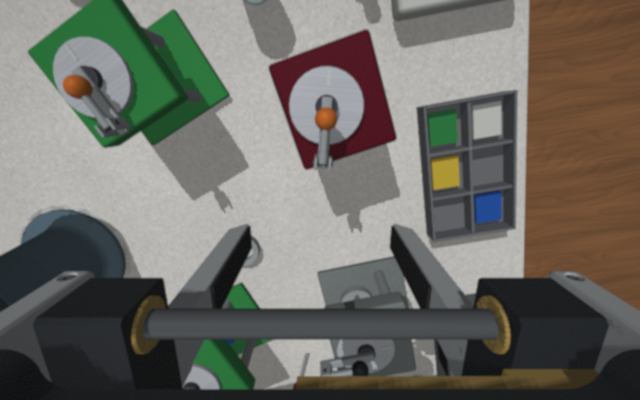

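The wrist view shows the ball at (325,117), the pin near (323,160) and the disc centred near (326,106). I'll work out the axis and the arm direction from these.

Run:
```python
from h import *
c=np.load('c1.npy',allow_pickle=True).item()
im=c['image']; cv2.imwrite('pics/w1c.png',cv2.resize(im[50:190,250:410,::-1],None,fx=4,fy=4,interpolation=3))
# disc: project 100mm circle at z, fit outline of grey
hsv=cv2.cvtColor(im,cv2.COLOR_RGB2HSV); m=cv2.inRange(hsv,(0,0,110),(180,60,255)); m[:,:285]=0;m[:,368:]=0;m[:62]=0;m[:,:]*=1;m[150:]=0
n,l,st,ce=cv2.connectedComponentsWithStats(m); i=1+np.argmax(st[1:,4]); print(st[i])
cn=max(cv2.findContours((l==i).astype(np.uint8),0,1)[0],key=len); h=cv2.convexHull(cn)
e=cv2.fitEllipse(h); print(e)
for z in (.160,.170): print(z,ray(c,*e[0],z), np.linalg.norm(ray(c,e[0][0]-e[1][0]/2,e[0][1],z)-ray(c,e[0][0]+e[1][0]/2,e[0][1],z)))
print('pin',ray(c,323,160,.194),'ball',ray(c,325,117,.194))
```

```text
[ 289   66   75   84 4010]
((325.8647155761719, 105.86935424804688), (74.06739807128906, 82.26173400878906), 2.335391044616699)
0.16 [0.58132456 0.20790763 0.16      ] 0.09830341507520138
0.17 [0.58112565 0.20777307 0.17      ] 0.09584590649911494
pin [0.5659125  0.14288355 0.194     ] ball [0.57740658 0.19476443 0.194     ]
```

View pics/w1c.png

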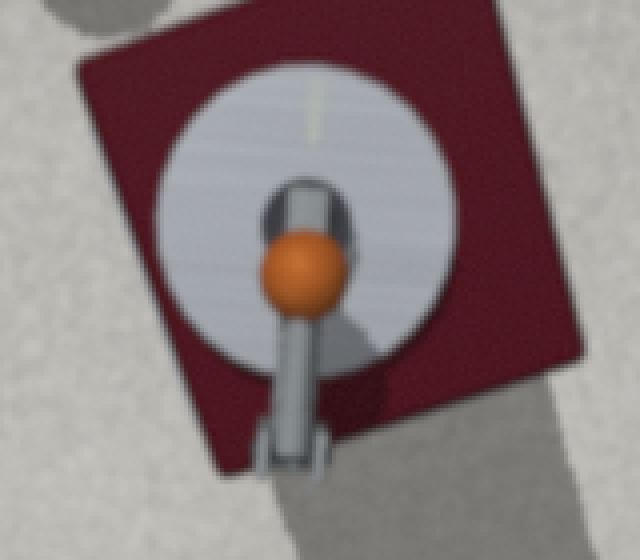

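Request:
send_rows(
  moves=[
    {"x": 25, "y": 0.4, "z": 0, "twist": 2.7, "hand": -1},
    {"x": 25, "y": 0.4, "z": 20, "twist": 0, "hand": -1},
    {"x": 24, "y": 0.4, "z": 30, "twist": 0, "hand": -1},
    {"x": 0, "y": 0, "z": 35, "twist": 0, "hand": -1},
    {"x": 0, "y": 0, "z": 35, "twist": 0, "hand": -1},
    {"x": 0, "y": 0, "z": 20, "twist": 0, "hand": -1},
    {"x": 0, "y": 0, "z": 0, "twist": 0, "hand": -1},
  ],
)

```text
clock: 3.55
position: [0.573, 0.1873, 0.2356]
ee_rot: [-3.132, 0.004, 1.34]
wrist_force: [0.0, -1.0, -0.2]
finger_gap: 0.0941
finger_force: 0.0
```

Run:
```python
from h import *
s=monitor.sense(); print(s['position'],s['ee_rot'],s['finger_gap'],s['clock'])
c=cap('wrist')
hsv=cv2.cvtColor(c['image'],cv2.COLOR_RGB2HSV); m=cv2.inRange(hsv,(5,150,120),(20,255,255))
n,l,st,ce=cv2.connectedComponentsWithStats(m)
for i in range(1,n):
    if st[i,4]>80: print(st[i],ce[i],ray(c,*ce[i],.194))
for r in imaging.spot_point('wrist','red_clamp_ball')[:2]+imaging.spot_point('wrist','red_clamp_hub')[:2]: print(r['p'],w(c,r['position']))
```

```text
[0.5730383  0.18726006 0.23563519] [-3.13225523  0.00384603  1.34006265] 0.09413154512281961 3.55
[311 191  31  32 789] [326.29404309 206.3130545 ] [0.57798785 0.19353397 0.194     ]
0.94 [0.57966342 0.19692306 0.19394435]
0.8 [0.57987724 0.2109522  0.19555292]
```

Request:
send_rows(
  moves=[
    {"x": 0, "y": 0, "z": 0, "twist": 0, "hand": -1},
    {"x": 0, "y": 0, "z": 0, "twist": 0, "hand": -1},
  ],
)

```text
clock: 3.87
position: [0.5774, 0.189, 0.2442]
ee_rot: [3.137, -0.002, 1.341]
wrist_force: [0.6, 0.2, -0.2]
finger_gap: 0.0937
finger_force: 0.0
```

Request:
send_rows(
  moves=[
    {"x": 2.5, "y": -0.3, "z": 15, "twist": 0, "hand": -1},
    {"x": 2.3, "y": -0.3, "z": 15, "twist": 0, "hand": -1},
    {"x": 0, "y": 0, "z": 15, "twist": 0, "hand": -1},
    {"x": 0, "y": 0, "z": 12, "twist": 0, "hand": -1},
    {"x": 0, "y": 0, "z": 8, "twist": 0, "hand": -1},
    {"x": 0, "y": 0, "z": 2, "twist": 0, "hand": -1},
    {"x": 0, "y": 0, "z": 0, "twist": 0, "hand": -1},
    {"x": 0, "y": 0, "z": 0, "twist": 0, "hand": -1},
    {"x": 0, "y": 0, "z": 0, "twist": 0, "hand": -1},
  ],
)

```text
clock: 4.62
position: [0.5773, 0.1941, 0.1756]
ee_rot: [3.14, -0.001, 1.342]
wrist_force: [0.1, -0.1, -0.4]
finger_gap: 0.0939
finger_force: 0.0
```

Good. Closing on the ball.

Request:
send_rows(
  moves=[
    {"x": 0, "y": 0, "z": 0, "twist": 0, "hand": 0.3},
    {"x": 0, "y": 0, "z": 0, "twist": 0, "hand": 0.6},
    {"x": 0, "y": 0, "z": 0, "twist": 0, "hand": 1},
    {"x": 0, "y": 0, "z": 0, "twist": 0, "hand": 1},
    {"x": 0, "y": 0, "z": 0, "twist": 0, "hand": 1},
    {"x": 0, "y": 0, "z": 0, "twist": 0, "hand": 1},
    {"x": 0, "y": 0, "z": 0, "twist": 0, "hand": 1},
    {"x": 0, "y": 0, "z": 0, "twist": 0, "hand": 1},
  ],
  squeeze=12,
)

```text
clock: 5.28
position: [0.5766, 0.194, 0.1744]
ee_rot: [-3.142, 0.0, 1.342]
wrist_force: [-0.1, 0.0, 0.5]
finger_gap: 0.0439
finger_force: 0.0
```

Request:
send_rows(
  moves=[
    {"x": 0, "y": 0, "z": 0, "twist": 0, "hand": 1},
    {"x": 0, "y": 0, "z": 0, "twist": 0, "hand": 1},
    {"x": 0, "y": 0, "z": 0, "twist": 0, "hand": 1},
    {"x": 0, "y": 0, "z": 0, "twist": 0, "hand": 1},
    {"x": 0, "y": 0, "z": 0, "twist": 0, "hand": 1},
    {"x": 0, "y": 0, "z": 0, "twist": 0, "hand": 1},
    {"x": 0, "y": 0, "z": 0, "twist": 0, "hand": 1},
  ],
)

```text
clock: 5.87
position: [0.5784, 0.1939, 0.1753]
ee_rot: [3.137, -0.001, 1.342]
wrist_force: [6.0, 0.2, -0.4]
finger_gap: 0.0272
finger_force: 12.0
```

Request:
send_rows(
  moves=[
    {"x": 0, "y": 0.8, "z": 0, "twist": 0, "hand": 1},
    {"x": -0.5, "y": 0, "z": -7.5, "twist": 0, "hand": 1},
    {"x": -1.6, "y": 0, "z": -7.4, "twist": 0, "hand": 1},
    {"x": -2.5, "y": 0, "z": -7.1, "twist": 0, "hand": 1},
    {"x": -3.5, "y": 0, "z": -6.7, "twist": 0, "hand": 1},
    {"x": -4.4, "y": 0, "z": -6.2, "twist": 0, "hand": 1},
    {"x": -5.2, "y": 0, "z": -5.5, "twist": 0, "hand": 1},
    {"x": 0, "y": 0, "z": 0, "twist": 0, "hand": 1},
    {"x": 0, "y": 0, "z": 0, "twist": 0, "hand": 1},
  ],
)

```text
clock: 6.62
position: [0.574, 0.1764, 0.2155]
ee_rot: [3.14, -0.001, 1.342]
wrist_force: [5.4, -0.5, 0.7]
finger_gap: 0.0269
finger_force: 12.0
```

Run:
```python
from h import *
c=cap('side')
for r in imaging.spot_point('side','red_clamp_ball')[:4]: print(r['p'],w(c,r['position']))
c=cap('top','t2.png')
for r in imaging.spot_point('top','red_clamp_ball')[:4]: print(r['p'],w(c,r['position']))
```

```text
0.49 [0.3997069  0.67092671 0.18712097]
0.47 [ 0.26563243 -0.24613447  0.18597485]
0.42 [0.57493307 0.17890806 0.23343135]
0.68 [ 0.26109777 -0.24772174  0.18996798]
0.65 [0.29138242 0.28082151 0.18947714]
0.46 [0.40593656 0.67470882 0.19017412]
```

Request:
send_rows(
  moves=[
    {"x": -5.9, "y": 1, "z": -4.7, "twist": 0, "hand": 1},
    {"x": -6.5, "y": 0, "z": -3.9, "twist": 0, "hand": 1},
    {"x": -7.0, "y": 0, "z": -2.9, "twist": 0, "hand": 1},
    {"x": -7.3, "y": 0, "z": -2.0, "twist": 0, "hand": 1},
    {"x": -7.5, "y": 0, "z": -1.0, "twist": 0, "hand": 1},
    {"x": -5, "y": 0, "z": 0.1, "twist": 0, "hand": 1},
    {"x": 0, "y": 0, "z": 0, "twist": 0, "hand": 1},
    {"x": 0, "y": 0, "z": 0, "twist": 0, "hand": 1},
    {"x": 0, "y": 0, "z": 0, "twist": 0, "hand": 1},
  ],
)

```text
clock: 7.57
position: [0.565, 0.1378, 0.2297]
ee_rot: [-3.141, 0.0, 1.342]
wrist_force: [-1.6, 1.3, 5.4]
finger_gap: 0.0269
finger_force: 12.0
```

Run:
```python
from h import *
s=monitor.sense(); print(s['position'],s['qpos'].round(2) if hasattr(s['qpos'],'round') else s['qpos'])
c=cap('side','s3.png')
for r in imaging.spot_point('side','red_clamp_ball')[:4]: print(r['p'],w(c,r['position']))
```

```text
[0.56499864 0.13780222 0.22971599] [ 0.04  0.07  1.71 -0.    1.36  0.27]
0.57 [0.56515079 0.1442867  0.24821236]
0.53 [ 0.26633446 -0.24528728  0.18534286]
0.44 [0.40466614 0.66870523 0.19031643]
```

View pics/s3.png

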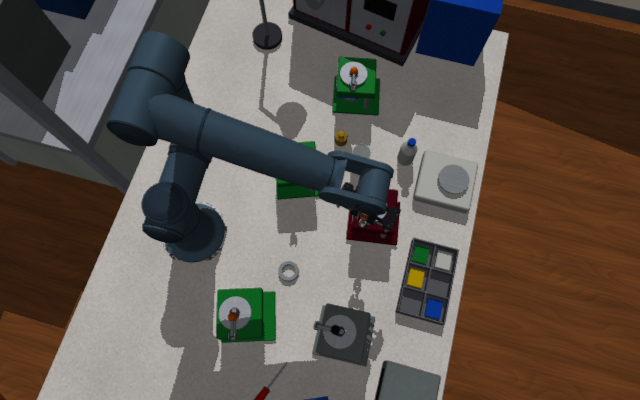

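Ball is at z 0.248 with the handle upright. Starting to crank clockwise.

Request:
send_rows(
  moves=[
    {"x": 1.35, "y": -7, "z": 0, "twist": 0, "hand": 1},
    {"x": 1.05, "y": -6.9, "z": 0, "twist": 0, "hand": 1},
    {"x": 1.75, "y": -6.8, "z": 0, "twist": 0, "hand": 1},
    {"x": 2.4, "y": -6.6, "z": 0, "twist": 0, "hand": 1},
    {"x": 3.0, "y": -6.3, "z": 0, "twist": 0, "hand": 1},
    {"x": 3.7, "y": -5.9, "z": 0, "twist": 0, "hand": 1},
    {"x": 0, "y": 0, "z": 0, "twist": 0, "hand": 1},
    {"x": 0, "y": 0, "z": 0, "twist": 0, "hand": 1},
  ],
  squeeze=20,
)

```text
clock: 8.33
position: [0.5287, 0.1606, 0.2297]
ee_rot: [-3.14, 0.0, 1.343]
wrist_force: [0.7, -0.6, 7.1]
finger_gap: 0.0267
finger_force: 20.0
```

Run:
```python
from h import *
for n in ['side','wrist']:
    c=cap(n)
    for t in ['red_clamp_ball','red_clamp_hub']:
        for r in imaging.spot_point(n,t)[:5]:
            p=w(c,r['position'])
            if abs(p[0]-.56)<.1 and abs(p[1]-.18)<.1: print(n,t,r['p'],p)
```

```text
side red_clamp_ball 0.41 [0.53022016 0.16628883 0.24843038]
side red_clamp_hub 0.78 [0.58946822 0.20985696 0.19256675]
wrist red_clamp_ball 0.94 [0.52949416 0.16449831 0.25089358]
wrist red_clamp_ball 0.67 [0.57859934 0.21092718 0.1955688 ]
wrist red_clamp_hub 0.89 [0.58146763 0.21090096 0.19590375]
```

Request:
send_rows(
  moves=[
    {"x": 4.2, "y": -5.6, "z": -0.7, "twist": 0, "hand": 1},
    {"x": 4.8, "y": -5.1, "z": 0, "twist": 0, "hand": 1},
    {"x": 5.25, "y": -4.6, "z": 0, "twist": 0, "hand": 1},
    {"x": 5.7, "y": -4.1, "z": 0, "twist": 0, "hand": 1},
    {"x": 6.0, "y": -3.5, "z": 0, "twist": 0, "hand": 1},
    {"x": 6.4, "y": -2.8, "z": 0, "twist": 0, "hand": 1},
    {"x": 6.7, "y": -2.25, "z": 0, "twist": 0, "hand": 1},
    {"x": 6.8, "y": -1.5, "z": 0, "twist": 0, "hand": 1},
    {"x": 6.95, "y": -0.85, "z": 0, "twist": 0, "hand": 1},
    {"x": 0, "y": 0, "z": 0, "twist": 0, "hand": 1},
    {"x": 0, "y": 0, "z": 0, "twist": 0, "hand": 1},
  ],
)

```text
clock: 9.55
position: [0.5127, 0.2194, 0.2299]
ee_rot: [3.141, -0.002, 1.343]
wrist_force: [3.9, 0.7, 2.7]
finger_gap: 0.0265
finger_force: 20.0
```

Run:
```python
from h import *
s=monitor.sense(); d=s['position'][:2]-np.array([.581,.208]); print(s['position'],np.hypot(*d),np.degrees(np.arctan2(d[1],d[0])),s['qpos'])
for n in ['side','wrist']:
    c=cap(n)
    for t in ['red_clamp_ball','red_clamp_hub']:
        for r in imaging.spot_point(n,t)[:5]:
            p=w(c,r['position'])
            if abs(p[0]-.56)<.1 and abs(p[1]-.18)<.12: print(n,t,r['p'],p)
```

```text
[0.51267587 0.21937798 0.22991425] 0.06926503422708373 170.5453268225874 [2.00319404e-01 8.00475615e-03 1.77282844e+00 1.37908183e-03
 1.35997855e+00 4.28084215e-01]
side red_clamp_ball 0.56 [0.514503   0.22495055 0.25098429]
side red_clamp_hub 0.92 [0.58694318 0.21107358 0.19495296]
wrist red_clamp_ball 0.86 [0.51509524 0.22696469 0.25052695]
```

Request:
send_rows(
  moves=[
    {"x": 7.0, "y": -0.15, "z": 0, "twist": 0, "hand": 1},
    {"x": 6.95, "y": 0.55, "z": 0, "twist": 0, "hand": 1},
    {"x": 6.9, "y": 1.25, "z": 0, "twist": 0, "hand": 1},
    {"x": 6.7, "y": 1.9, "z": 0, "twist": 0, "hand": 1},
    {"x": 6.5, "y": 2.6, "z": 0, "twist": 0, "hand": 1},
    {"x": 6.2, "y": 3.2, "z": 0, "twist": 0, "hand": 1},
    {"x": 5.85, "y": 3.8, "z": 0, "twist": 0, "hand": 1},
    {"x": 5.45, "y": 4.4, "z": 0, "twist": 0, "hand": 1},
    {"x": 5.0, "y": 4.9, "z": 0, "twist": 0, "hand": 1},
    {"x": 0, "y": 0, "z": 0, "twist": 0, "hand": 1},
    {"x": 0, "y": 0, "z": 0, "twist": 0, "hand": 1},
  ],
)

```text
clock: 10.77
position: [0.5472, 0.2679, 0.2298]
ee_rot: [3.142, 0.001, 1.342]
wrist_force: [2.4, -3.9, 2.3]
finger_gap: 0.0269
finger_force: 20.0
```

Run:
```python
from h import *
s=monitor.sense(); d=s['position'][:2]-np.array([.581,.208]); print(s['position'],np.hypot(*d),np.degrees(np.arctan2(d[1],d[0])),s['qpos'])
for n in ['side','wrist']:
    c=cap(n)
    for t in ['red_clamp_ball','red_clamp_hub']:
        for r in imaging.spot_point(n,t)[:5]:
            p=w(c,r['position'])
            if abs(p[0]-.56)<.1 and abs(p[1]-.2)<.12: print(n,t,r['p'],p)
```

```text
[0.54722964 0.26791405 0.22984976] 0.06877594605472179 119.40764224303544 [ 2.69995969e-01  1.32201400e-01  1.64203031e+00 -1.28755832e-03
  1.36795973e+00  4.99041343e-01]
side red_clamp_ball 0.48 [0.54971086 0.27359842 0.25041655]
side red_clamp_hub 0.97 [0.58540303 0.2095276  0.19406533]
wrist red_clamp_ball 0.93 [0.5507227  0.27298454 0.24985037]
wrist red_clamp_hub 0.7 [0.58017787 0.21254686 0.19584834]
```

Turned about 138°. Continuing in small steps to feel for the stop.

Request:
send_rows(
  moves=[
    {"x": 4.45, "y": 5.4, "z": 0, "twist": 0, "hand": 1},
    {"x": 0, "y": 0, "z": 0, "twist": 0, "hand": 1},
    {"x": 3.9, "y": 5.8, "z": 0, "twist": 0, "hand": 1},
    {"x": 0, "y": 0, "z": 0, "twist": 0, "hand": 1},
  ],
)

```text
clock: 11.4
position: [0.5598, 0.2742, 0.2298]
ee_rot: [-3.14, 0.0, 1.342]
wrist_force: [0.2, -3.2, 3.7]
finger_gap: 0.0267
finger_force: 20.0
```

Request:
send_rows(
  moves=[
    {"x": 3.3, "y": 6.2, "z": 0, "twist": 0, "hand": 1},
    {"x": 0, "y": 0, "z": 0, "twist": 0, "hand": 1},
  ],
)

```text
clock: 11.57
position: [0.5668, 0.2762, 0.2298]
ee_rot: [-3.141, -0.001, 1.342]
wrist_force: [0.0, -2.4, 2.8]
finger_gap: 0.0267
finger_force: 20.0
```

Request:
send_rows(
  moves=[
    {"x": 2.7, "y": 6.5, "z": 0, "twist": 0, "hand": 1},
    {"x": 0, "y": 0, "z": 0, "twist": 0, "hand": 1},
  ],
)

```text
clock: 11.73
position: [0.5724, 0.2776, 0.2297]
ee_rot: [-3.136, 0.0, 1.342]
wrist_force: [-7.2, -2.0, 5.2]
finger_gap: 0.027
finger_force: 20.0
```

Request:
send_rows(
  moves=[
    {"x": 2.0, "y": 6.7, "z": 0, "twist": 0, "hand": 1},
    {"x": 0, "y": 0, "z": 0, "twist": 0, "hand": 1},
  ],
)

```text
clock: 11.9
position: [0.5747, 0.2786, 0.2295]
ee_rot: [-3.123, 0.004, 1.343]
wrist_force: [-24.7, -2.5, 13.8]
finger_gap: 0.0272
finger_force: 20.0
```

Force jumped, so this is the stop. I'll relax the push and twist -19° to line the pads up with the arm.

Request:
send_rows(
  moves=[
    {"x": -1, "y": -5, "z": -0.5, "twist": 0, "hand": 1},
    {"x": 0, "y": 0, "z": 0, "twist": -5, "hand": 1},
    {"x": 0, "y": 0, "z": 0, "twist": -5, "hand": 1},
    {"x": 0, "y": 0, "z": 0, "twist": -5, "hand": 1},
    {"x": 0, "y": 0, "z": 0, "twist": -4, "hand": 1},
    {"x": 0, "y": 0, "z": 0, "twist": 0, "hand": 1},
    {"x": 0, "y": 0, "z": 0, "twist": 0, "hand": 1},
    {"x": 0, "y": 0, "z": 0, "twist": 0, "hand": 1},
  ],
)

```text
clock: 12.57
position: [0.573, 0.2785, 0.2297]
ee_rot: [-3.134, -0.002, 1.674]
wrist_force: [-7.5, -1.7, 5.1]
finger_gap: 0.0264
finger_force: 20.0
```

Run:
```python
from h import *
s=monitor.sense(); d=s['position'][:2]-np.array([.581,.208]); print(s['position'],np.hypot(*d),np.degrees(np.arctan2(d[1],d[0])),s['wrist_force'],np.degrees(s['ee_rot'][2]))
for n in ['side','wrist']:
    c=cap(n,n+'4.png')
    for t in ['red_clamp_ball','red_clamp_hub']:
        for r in imaging.spot_point(n,t)[:5]:
            p=w(c,r['position'])
            if abs(p[0]-.56)<.1 and abs(p[1]-.2)<.12: print(n,t,r['p'],p)
```

```text
[0.57301241 0.27849727 0.22966437] 0.07094833432371028 96.4642481783857 [-7.48274494 -1.70931761  5.10699152] 95.93544030408042
side red_clamp_ball 0.56 [0.57098355 0.2825969  0.25001706]
side red_clamp_hub 0.71 [0.58804383 0.20900396 0.1926259 ]
wrist red_clamp_ball 0.55 [0.57268269 0.28142323 0.24959838]
wrist red_clamp_ball 0.39 [0.57868567 0.20943497 0.19679852]
wrist red_clamp_hub 0.79 [0.57834485 0.21082491 0.19774293]
```

View pics/wrist4.png

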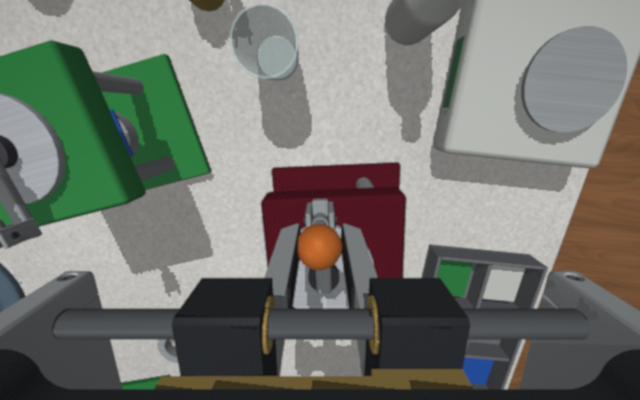

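The arm lies along the clamp's axis (ball at pixel (320,247), pin just above it), so it is at the clamped stop. Folding the handle down along the reverse arc.

Request:
send_rows(
  moves=[
    {"x": -5.8, "y": 0, "z": 0.3, "twist": 0, "hand": 1},
    {"x": -5.4, "y": 0, "z": 0.8, "twist": 0, "hand": 1},
    {"x": -7.3, "y": 0, "z": 2.0, "twist": 0, "hand": 1},
    {"x": -7.0, "y": 0, "z": 2.9, "twist": 0, "hand": 1},
    {"x": -6.5, "y": 0, "z": 3.9, "twist": 0, "hand": 1},
    {"x": -5.9, "y": 0, "z": 4.7, "twist": 0, "hand": 1},
    {"x": -5.2, "y": 0, "z": 5.5, "twist": 0, "hand": 1},
    {"x": 0, "y": 0, "z": 0, "twist": 0, "hand": 1},
    {"x": 0, "y": 0, "z": 0, "twist": 0, "hand": 1},
  ],
  squeeze=12,
)

```text
clock: 13.62
position: [0.5792, 0.2345, 0.2091]
ee_rot: [-3.138, -0.0, 1.673]
wrist_force: [-4.4, -0.3, 1.2]
finger_gap: 0.027
finger_force: 12.0
```

Request:
send_rows(
  moves=[
    {"x": -4.4, "y": 0, "z": 6.2, "twist": 0, "hand": 1},
    {"x": -3.5, "y": 0, "z": 6.7, "twist": 0, "hand": 1},
    {"x": -2.5, "y": 0, "z": 7.1, "twist": 0, "hand": 1},
    {"x": -1.6, "y": 0, "z": 7.4, "twist": 0, "hand": 1},
    {"x": -0.5, "y": 0, "z": 6, "twist": 0, "hand": 1},
    {"x": 0, "y": 0, "z": 0, "twist": 0, "hand": 1},
    {"x": 0, "y": 0, "z": 0, "twist": 0, "hand": 1},
    {"x": 0, "y": 0, "z": 0, "twist": 0, "hand": 1},
  ],
)

```text
clock: 14.28
position: [0.5811, 0.2224, 0.177]
ee_rot: [-3.141, -0.0, 1.674]
wrist_force: [-3.8, -1.6, 0.4]
finger_gap: 0.027
finger_force: 12.0
```

Request:
send_rows(
  moves=[
    {"x": 0, "y": 0, "z": 0, "twist": 0, "hand": -0.2},
    {"x": 0, "y": 0, "z": 0, "twist": 0, "hand": -0.2},
    {"x": 0, "y": 0, "z": 0, "twist": 0, "hand": -0.2},
    {"x": 0, "y": 0, "z": 0, "twist": 0, "hand": -0.2},
    {"x": 0, "y": 0, "z": 0, "twist": 0, "hand": -0.2},
    {"x": 0, "y": 0, "z": 0, "twist": 0, "hand": -0.2},
    {"x": 0, "y": 0, "z": -10, "twist": 0, "hand": -0.2},
    {"x": 0, "y": 0, "z": -20, "twist": 0, "hand": -0.2},
    {"x": 0, "y": 0, "z": -30, "twist": 0, "hand": -0.2},
    {"x": 0, "y": 0, "z": -30, "twist": 0, "hand": -0.2},
    {"x": 0, "y": 0, "z": -30, "twist": 0, "hand": -0.2},
  ],
)

```text
clock: 15.2
position: [0.5812, 0.2222, 0.2991]
ee_rot: [3.141, -0.0, 1.674]
wrist_force: [0.7, 0.2, -0.2]
finger_gap: 0.0564
finger_force: 0.0
```

Request:
send_rows(
  moves=[
    {"x": -25, "y": 0, "z": -30, "twist": 0, "hand": -0.2},
    {"x": -25, "y": 0, "z": -20, "twist": 0, "hand": -0.2},
    {"x": -25, "y": 0, "z": 0, "twist": 0, "hand": -0.2},
    {"x": 0, "y": 0, "z": 0, "twist": 0, "hand": -0.2},
    {"x": 0, "y": 0, "z": 0, "twist": 0, "hand": -0.2},
    {"x": 0, "y": 0, "z": 0, "twist": 0, "hand": -0.2},
  ],
)

```text
clock: 15.7
position: [0.5887, 0.148, 0.3467]
ee_rot: [-3.141, -0.0, 1.674]
wrist_force: [0.1, 0.8, 0.2]
finger_gap: 0.0565
finger_force: 0.0
```

Run:
```python
from h import *
s=monitor.sense(); print(s['position'],s['clock'])
for n in ['side','wrist']:
    c=cap(n,n+'5.png')
    for t in ['red_clamp_ball','red_clamp_hub']:
        for r in imaging.spot_point(n,t)[:5]:
            p=w(c,r['position'])
            if abs(p[0]-.56)<.1 and abs(p[1]-.2)<.12: print(n,t,r['p'],p)
```

```text
[0.58870675 0.148013   0.34672139] 15.7
side red_clamp_hub 0.64 [0.58629398 0.21269141 0.19352076]
wrist red_clamp_ball 0.69 [0.58026038 0.2268039  0.1952672 ]
wrist red_clamp_hub 0.88 [0.57649922 0.20911801 0.1963175 ]
```

View pics/wrist5.png

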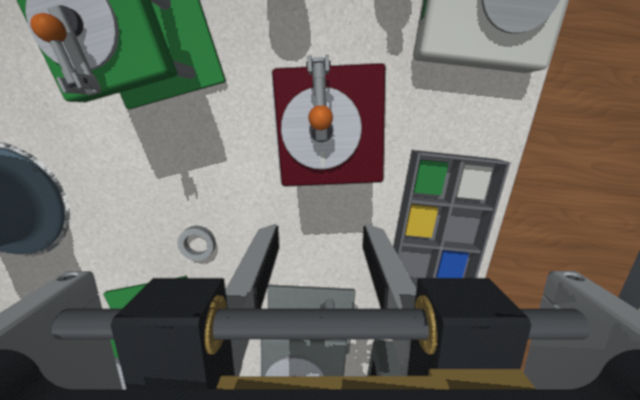

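The handle is folded flat (ball at (320,118), pin at (319,65)), the arm lies parallel to the clamp sides at the clamped stop, and the gripper is clear. Handing in.

```bash
python3 -c "
from cell import arm
print(arm.sign_off())"
```

```text
the job is handed in; nothing more can be done
None
```

The burgundy clamp is cranked to its clamped stop with the orange-ball handle folded flat again, the grey clamp was never approached, and the job was handed in at about 16 s; the hand-in returned no pass/fail result.

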